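# Return the rinsed laminating rollers to the tool rack in reverse order

## Task

The four rinsed laminating rollers stand in a row on the white draining board; put them into the four pockets of the wooden tool rack in reverse order, as counted from the upright wooden peg at one end of each: the roller nearest the board's peg goes into the pocket farthest from the rack's peg, the second nearest into the second farthest, and so on, until the roller farthest from the board's peg is in the pocket next to the rack's peg. Set each down gently, standing upright on the pocket's floor, and let no roller topple or drop.

Things in the scene. Friction and masses are not known exactly. Their poses are not given: they have to be found in the camera images.
- slim_center (a point): slim aluminium laminating roller sleeve standing on end: straight, 32 mm in diameter, 72 mm tall, many fine dark grooves, 0.12 kg or so; this point is its centre, half-way up, its z axis along its bore (upright at the start, yaw means nothing)
- squat_center (a point): squat aluminium laminating roller sleeve standing on end: straight, 48 mm in diameter, 56 mm tall, few broad grooves; this point is its centre, half-way up, its z axis along its bore (upright at the start, yaw means nothing)
- barrel_center (a point): barrel-shaped aluminium laminating roller sleeve standing on end: 47 mm in diameter at half height, 34 mm at both ends, 62 mm tall; this point is its centre, half-way up, its z axis along its bore (upright at the start, yaw means nothing)
- collar_center (a point): collared aluminium laminating roller sleeve standing on end: 32 mm in diameter with a wider collar 50 mm in diameter and 10 mm high at its foot, 66 mm tall in all; this point is its centre, half-way up, its z axis along its bore (upright at the start, yaw means nothing)
- pad_slim: nearly square offcut (60 x 52 mm) of black rubber 5 mm thick, fixed on the draining board, on which the slim roller stands at the start; origin at the centre of its underside
- pad_squat: round offcut (62 mm) of black rubber 5 mm thick, fixed on the draining board, on which the squat roller stands at the start; origin at the centre of its underside
- pad_barrel: six-sided offcut (64 mm over corners) of black rubber 5 mm thick, fixed on the draining board, on which the barrel roller stands at the start; origin at the centre of its underside
- pad_collar: oblong offcut (78 x 58 mm) of black rubber 5 mm thick, fixed on the draining board, on which the collar roller stands at the start; origin at the centre of its underside
- board_peg: upright dark wooden peg (16 mm diameter, 45 mm tall) on one end (either) of the white draining board (86 x 370 mm, 12 mm thick, on the table); origin at the centre of its foot, on the board's top. The pads follow it in a straight row along the board, centres about 64, 132, 200, 268 mm from it; the board's other end has a low rubber bumper
- rack: fixed wooden rack, grey base, brown strips, 74 x 370 mm, nearer or farther than the board; origin at the centre of its underside on the table, y along its row, z up. Pockets 62 mm square, centres at x = 0, y = +102, +34, -34, -102 mm, floors 12 mm above the underside; strips round them 6 mm thick, 8 mm above the floors. Its dark wooden peg (16 mm diameter, top 57 mm above the underside) is at x = 0, y = +166 mm
Mind the look-alikes: they are no part of the job. What is shaped like the part that bears barrel_center but yellow is not meant.

How it is judged:
At the end, for the whole second after the job is handed in: every roller stands in the rack pocket that is its own in the reversed order: its centre within 16 mm of the pocket's centre both ways (any place inside the pocket), its foot within 5 mm of the pocket floor's height, leaning less than 0.1 rad, at rest (((horizontal distance between pad_slim and board_peg between 0.034 and 0.094 m and y of slim_center in the frame of rack between -0.118 and -0.086 m) or (horizontal distance between pad_slim and board_peg between 0.102 and 0.162 m and y of slim_center in the frame of rack between -0.05 and -0.018 m) or (horizontal distance between pad_slim and board_peg between 0.17 and 0.23 m and y of slim_center in the frame of rack between 0.018 and 0.05 m) or (horizontal distance between pad_slim and board_peg between 0.238 and 0.298 m and y of slim_center in the frame of rack between 0.086 and 0.118 m)) and x of slim_center in the frame of rack between -0.016 and 0.016 m and z of slim_center in the frame of rack between 0.043 and 0.053 m and angle between each of slim_center, squat_center, barrel_center, collar_center's own z axis and vertical below 0.1 rad and linear speed of each of roller_slim, roller_squat, roller_barrel, roller_collar below 0.02 m/s and angular speed of each of roller_slim, roller_squat, roller_barrel, roller_collar below 0.2 rad/s and ((horizontal distance between pad_squat and board_peg between 0.034 and 0.094 m and y of squat_center in the frame of rack between -0.118 and -0.086 m) or (horizontal distance between pad_squat and board_peg between 0.102 and 0.162 m and y of squat_center in the frame of rack between -0.05 and -0.018 m) or (horizontal distance between pad_squat and board_peg between 0.17 and 0.23 m and y of squat_center in the frame of rack between 0.018 and 0.05 m) or (horizontal distance between pad_squat and board_peg between 0.238 and 0.298 m and y of squat_center in the frame of rack between 0.086 and 0.118 m)) and x of squat_center in the frame of rack between -0.016 and 0.016 m and z of squat_center in the frame of rack between 0.035 and 0.045 m and ((horizontal distance between pad_barrel and board_peg between 0.034 and 0.094 m and y of barrel_center in the frame of rack between -0.118 and -0.086 m) or (horizontal distance between pad_barrel and board_peg between 0.102 and 0.162 m and y of barrel_center in the frame of rack between -0.05 and -0.018 m) or (horizontal distance between pad_barrel and board_peg between 0.17 and 0.23 m and y of barrel_center in the frame of rack between 0.018 and 0.05 m) or (horizontal distance between pad_barrel and board_peg between 0.238 and 0.298 m and y of barrel_center in the frame of rack between 0.086 and 0.118 m)) and x of barrel_center in the frame of rack between -0.016 and 0.016 m and z of barrel_center in the frame of rack between 0.038 and 0.048 m and ((horizontal distance between pad_collar and board_peg between 0.034 and 0.094 m and y of collar_center in the frame of rack between -0.118 and -0.086 m) or (horizontal distance between pad_collar and board_peg between 0.102 and 0.162 m and y of collar_center in the frame of rack between -0.05 and -0.018 m) or (horizontal distance between pad_collar and board_peg between 0.17 and 0.23 m and y of collar_center in the frame of rack between 0.018 and 0.05 m) or (horizontal distance between pad_collar and board_peg between 0.238 and 0.298 m and y of collar_center in the frame of rack between 0.086 and 0.118 m)) and x of collar_center in the frame of rack between -0.016 and 0.016 m and z of collar_center in the frame of rack between 0.04 and 0.05 m); the robot touches nothing.
It fails at once if a roller topples (leans more than 45 degrees) (angle between any of slim_center, squat_center, barrel_center, collar_center's own z axis and vertical above 0.785 rad).
It fails at once if a roller is dropped into the rack: it moves faster than 0.7 m/s within 20 mm of the pocket floor ((linear speed of roller_slim above 0.7 m/s and z of slim_center in the frame of rack below 0.068 m and x of slim_center in the frame of rack between -0.04 and 0.04 m and y of slim_center in the frame of rack between -0.14 and 0.14 m) or (linear speed of roller_squat above 0.7 m/s and z of squat_center in the frame of rack below 0.06 m and x of squat_center in the frame of rack between -0.04 and 0.04 m and y of squat_center in the frame of rack between -0.14 and 0.14 m) or (linear speed of roller_barrel above 0.7 m/s and z of barrel_center in the frame of rack below 0.063 m and x of barrel_center in the frame of rack between -0.04 and 0.04 m and y of barrel_center in the frame of rack between -0.14 and 0.14 m) or (linear speed of roller_collar above 0.7 m/s and z of collar_center in the frame of rack below 0.065 m and x of collar_center in the frame of rack between -0.04 and 0.04 m and y of collar_center in the frame of rack between -0.14 and 0.14 m)).
It also fails if it takes over 120 s, if anything falls off the work surface, if the arm or the gripper's body presses on something with over 40 N, if the wrist force passes 120 N, or if a joint passes its speed limit or range.

## Robot

A 6-joint arm with a two-finger parallel gripper is mounted at the origin on the work surface. World frame = base frame: x ahead of the robot, y to its left, z up, the work surface at z = 0. Lengths are in m, angles in rad, forces in N, time in s.
With the tool pointing down it reaches from about 0.3 to 1 m from the base axis. Payload 5.1 kg.
Tool frame: the origin (TCP) lies at the very end of the fingers, on their centre line; the grasp point (between the pads) lies 19 mm behind it; z points along the fingers, y is the line along which they close (so a half turn about z gives the same grasp; the last joint's range is limited). The gripper opens to 95 mm and grips with 3 to 60 N. Pads are 20 mm wide; open, the fingers measure 119 mm over their backs; the gripper's body (75 mm by 180 mm) begins 59 mm behind the grasp point.
Start: joints at [1.161, 0.124, 1.65, -0, 1.367, -0.083], TCP at [0.209, 0.616, 0.215] pointing down, gripper open.
Joint ranges: [-2.61, 2.61], [-1.02, 2.33], [0.03, 2.71], [-1.35, 4.49], [0.32, 2.68], [-2.91, 2.91]. Speed limits (rad/s): [2.57, 2.57, 3.14, 3.14, 3.14, 3.14].

## Interface

Orientations are given as a unit quaternion [x, y, z, w].
In Python, from bench import * gives the robot as it stands. The module is installed in compiled form; this text tells all that it offers.
- The arm moves only by the shell command python3 -m crank 'ROWS'. ROWS is JSON, one flat list of numbers, 7 for each row, row after row: the finger opening in m, from 0 to 0.0951, then the shift along the tool's x, y, z in m, then the turn, a rotation vector about the tool's x, y, z in degrees. In form: [jaw, tx, ty, tz, rx, ry, rz, jaw, tx, ty, tz, rx, ry, rz, ...]. A call has 1 to 20 rows; each row is the pose to reach, as a shift and turn from the pose commanded when the call began, along the tool's axes at that moment; what a row does not reach only later rows make up. A row lasts 1/8 s, in which the tool goes at most 62.5 mm and 10.7 degrees, less where a joint would pass 70% of its speed; a pose out of reach is approached as far as the arm can. A call with a gripper value outside its range is refused whole. The fingers move at their own pace and stop on an object; the grip force is fixed at half the most. Time passes only in rows, so rows that repeat a pose let the fingers close. It gives the time, the measured TCP pose, the force, the opening and the grip force at its end, in the units of the state.
- get_obs(): the state, without advancing time (a new reading comes with each control period).
- grab_frame(name): name is "scene" or "top"; returns the picture (420x560x3 uint8, red, green, blue); there is no depth.
- calibration(name): a dict with "intrinsics" (3x3 intrinsics, pixels), "k1" (the pictures are not rectified: a ray, as slopes to the right and down, at radius r is drawn at 1 + k1 r^2 times it, then the intrinsics apply), "view" (4x4, takes a point from world to camera coordinates). Camera axes: x right, y down, z forward; pixel columns grow to the right and rows downward; lengths in m; the calibration is good to about 2 mm. A picture is of the moment at which its call begins. calibration takes no time and is no camera call.
- job_done(): hands the job in; it is judged then, once.
The state is a dict: "t": time; "joint_positions": joint angles; "joint_velocities": joint speeds; "joint_efforts": joint torques, N m; "tcp_pos": TCP position; "tool_rot": TCP orientation; "contact_force": force on the tool from outside, world axes, zero at the start; "moment": the same for the moment, N m; "grip_width": opening from 0.0 (shut) to 1.0 (fully open); "gripper_force": force on a finger pad.
Only numpy, scipy, OpenCV 4.12 (cv2) and the standard library are available. Lean on these libraries where they do the work, as an engineer would, in place of code of your own. Each camera call takes 0.05 s, during which the arm holds its last target. There are 200 camera calls.

## Working session

There is one attempt and no reset: what is moved stays moved. The work goes in short steps, Python scripts to look and compute and a shell command to move; the robot and the scene stay as the last step left them, time stands still between calls to the robot, and variables do not carry over. Pictures are saved under pics/ and viewed, at most 14 in all, crops included, and the job is handed in when it is done.

```bash
mkdir -p pics; python3 - <<'E'
from bench import *
import cv2
for n in ("scene","top"):
    cv2.imwrite(f"pics/{n}0.png",grab_frame(n)[:,:,::-1])
    c=calibration(n);print(n,c)
o=get_obs();print(o)
E
```

```text
scene {'intrinsics': array([[535.44847378,   0.        , 282.10278747],
       [  0.        , 535.44847378, 213.10379951],
       [  0.        ,   0.        ,   1.        ]]), 'k1': -0.07619283330426926, 'view': array([[-0.09234536,  0.99572066, -0.00356439,  0.08682188],
       [ 0.6272467 ,  0.05539137, -0.77684836, -0.31989306],
       [-0.77332653, -0.07397409, -0.62967763,  1.41166989],
       [ 0.        ,  0.        ,  0.        ,  1.        ]])}
top {'intrinsics': array([[444.14445598,   0.        , 276.21173056],
       [  0.        , 444.14445598, 202.95682934],
       [  0.        ,   0.        ,   1.        ]]), 'k1': -0.12890637006560948, 'view': array([[ 0.0141974 , -0.99986286,  0.00852577, -0.03949431],
       [-0.98003505, -0.015606  , -0.19821141,  0.58176876],
       [ 0.19831728, -0.00554147, -0.98012221,  0.70254498],
       [ 0.        ,  0.        ,  0.        ,  1.        ]])}
{'t': 0.1, 'joint_positions': array([ 1.16138254e+00,  1.24418717e-01,  1.65153200e+00, -1.53516294e-06,
        1.36751656e+00, -8.26091499e-02]), 'joint_velocities': array([ 5.22736442e-05, -1.77540177e-03, -4.59154722e-03,  1.83477662e-03,
       -1.87122073e-03, -2.63184283e-04]), 'joint_efforts': array([ 4.29387246e-04, -4.18881691e+01, -3.61095822e+01,  7.77721801e-02,
        4.61628847e-02, -5.82779376e-05]), 'tcp_pos': array([0.208462 , 0.6150478, 0.2135269]), 'tool_rot': array([ 1.62675913e-01,  9.86679111e-01, -9.09274082e-04, -2.27541610e-04]), 'contact_force': array([-0.87316924, -0.44003836,  0.46031382]), 'moment': array([ 0.02138044,  0.01836038, -0.03965424]), 'gripper_force': 0.0, 'grip_width': 0.998383461128866}
```

View pics/top0.png

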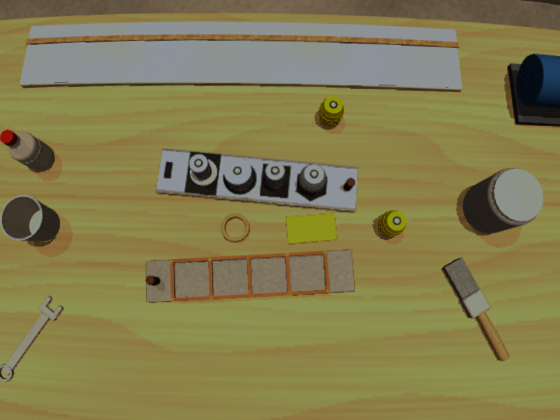

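View pics/scene0.png

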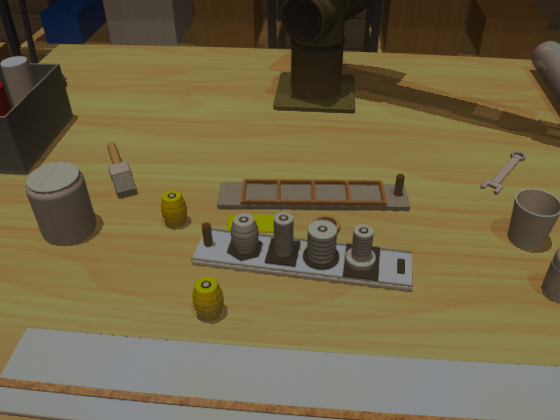

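The peg is at (350,184) on the board, with barrel, slim, squat and collar following it leftwards. The rack peg is at (152,281), so each roller moves almost straight across. I'll zoom in for precise pixels.

```bash
python3 - <<'E'
import cv2
a=cv2.imread("pics/top0.png")[140:310,140:365];cv2.imwrite("pics/c1.png",cv2.resize(a,None,fx=3.5,fy=3.5,interpolation=cv2.INTER_CUBIC))
a=cv2.imread("pics/scene0.png")[165:295,185:415];cv2.imwrite("pics/c2.png",cv2.resize(a,None,fx=3.4,fy=3.4,interpolation=cv2.INTER_CUBIC))
E
```

```text
(no output)
```

View pics/c1.png

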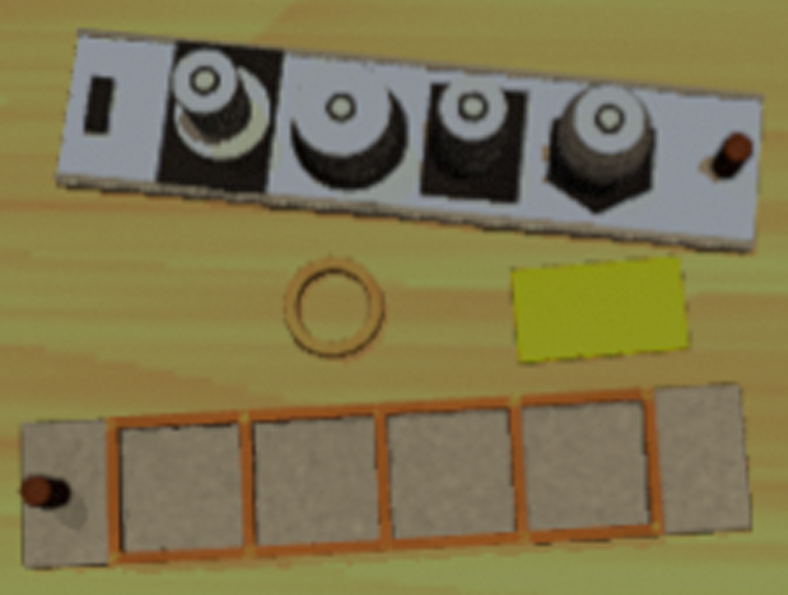

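View pics/c2.png

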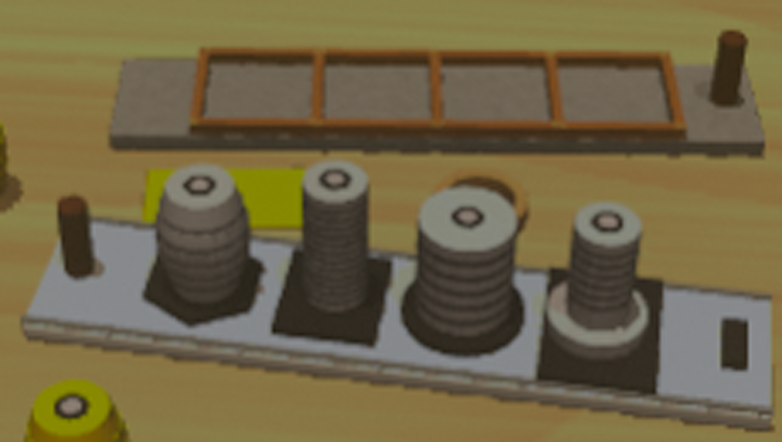

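Both crops are clear: the bores sit at the top centres of the rollers, and the rack's strip junctions are visible. I'll fit positions from both cameras.

```bash
cat > h.py <<'E'
from bench import *
import numpy as np
from scipy.optimize import least_squares
C={n:calibration(n) for n in("top","scene")}
def proj(n,P):
    c=C[n];p=np.c_[np.atleast_2d(P),np.ones(len(np.atleast_2d(P)))]@c["view"].T
    s=p[:,:2]/p[:,2:3];s=s*(1+c["k1"]*(s**2).sum(1,keepdims=True))
    return s@c["intrinsics"][:2,:2].T+c["intrinsics"][:2,2]
T=lambda a:(np.array(a,float)+.5)/3.5-.5+140
S=lambda a:(np.array(a,float)+.5)/3.4-.5+[185,165]
E
python3 - <<'E'
from h import *
t=dict(collar=(204,80),squat=(341,107),slim=(473,106),barrel=(609,117))
s=dict(collar=(606,221),squat=(467,216),slim=(334,179),barrel=(200,184))
H=dict(collar=.066,squat=.056,slim=.072,barrel=.062)
for k in t:
    z=.017+H[k]
    out=[]
    for w in("top","scene","tri"):
        def f(p):
            P=[p[0],p[1],z if w!="tri" else p[2]];r=[]
            if w!="scene": r.append(proj("top",P)[0]-T(t[k]))
            if w!="top": r.append(proj("scene",P)[0]-S(s[k]))
            return np.concatenate(r)
        out.append(least_squares(f,[.5,0,z][:3 if w=="tri" else 2]).x.round(4))
    print(k,z,*out)
y=[.136,.068,0,-.068,-.136]
L=np.array([[x,v,.02] for x in(.034,-.034) for v in y])
pt=T([(115,422),(246,414),(380,407),(517,401),(650,394),(115,557),(249,550),(384,543),(522,537),(656,529)])
a=[(671,57),(551,57),(435,55),(318,54),(204,52)];b=[(679,127),(556,126),(435,125),(317,125),(197,125)]
ps=S(b+a)
def W(p,L):
    c,s_=np.cos(p[2]),np.sin(p[2]);return np.c_[p[0]+c*L[:,0]-s_*L[:,1],p[1]+s_*L[:,0]+c*L[:,1],L[:,2]]
for w in("top","scene","both"):
    f=lambda p:np.concatenate(([(proj("top",W(p,L))-pt).ravel()] if w!="scene" else[])+([(proj("scene",W(p,L))-ps).ravel()] if w!="top" else[]))
    r=least_squares(f,[.3,0,0]);print(w,r.x.round(4),np.sqrt(np.mean(r.fun**2)))
print(W(r.x,np.array([[0,v,.012] for v in(.102,.034,-.034,-.102)])).round(4))
E
```

```text
collar 0.083 [0.6451 0.103 ] [0.6458 0.1024] [0.6453 0.1027 0.0826]
squat 0.07300000000000001 [0.6353 0.037 ] [0.6362 0.0373] [0.6355 0.0372 0.0723]
slim 0.089 [ 0.6323 -0.0274] [ 0.6334 -0.0269] [ 0.6325 -0.0272  0.0882]
barrel 0.079 [ 0.6307 -0.0932] [ 0.6308 -0.0923] [ 0.6307 -0.0928  0.0789]
top [0.4598 0.0146 0.066 ] 0.3705359404049929
scene [0.4646 0.016  0.0702] 0.5596928180433383
both [0.4609 0.0152 0.0668] 0.8473067955130275
[[ 0.4541  0.117   0.012 ]
 [ 0.4586  0.0491  0.012 ]
 [ 0.4632 -0.0187  0.012 ]
 [ 0.4677 -0.0866  0.012 ]]
```

The two cameras agree to within a few mm. First move: go above the collar roller with the tool y axis along world x.

```bash
python3 -m crank '[0.095,-0.578,-0.346,0.015,0,0,71.28, 0.095,-0.578,-0.346,0.015,0,0,71.28, 0.095,-0.578,-0.346,0.015,0,0,71.28, 0.095,-0.578,-0.346,0.015,0,0,71.28, 0.095,-0.578,-0.346,0.015,0,0,71.28, 0.095,-0.578,-0.346,0.015,0,0,71.28, 0.095,-0.578,-0.346,0.015,0,0,71.28, 0.095,-0.578,-0.346,0.015,0,0,71.28, 0.095,-0.578,-0.346,0.015,0,0,71.28, 0.095,-0.578,-0.346,0.015,0,0,71.28, 0.095,-0.578,-0.346,0.015,0,0,71.28, 0.095,-0.578,-0.346,0.015,0,0,71.28, 0.095,-0.578,-0.346,0.015,0,0,71.28, 0.095,-0.578,-0.346,0.015,0,0,71.28, 0.095,-0.578,-0.346,0.015,0,0,71.28]'
```

```text
t: 1.98
tcp_pos: [0.6444, 0.1035, 0.1999]
tool_rot: [0.707, 0.708, 0.0, 0.0]
contact_force: [-0.2, -0.6, 0.1]
grip_width: 0.998
gripper_force: 0.0
```

```bash
python3 -m crank '[0.095,-0.001,0.001,0.06,0,0,0, 0.095,-0.001,0.001,0.11,0,0,0, 0.095,-0.001,0.001,0.145,0,0,0, 0.095,-0.001,0.001,0.16,0,0,0, 0.095,-0.001,0.001,0.16,0,0,0, 0.02,-0.001,0.001,0.16,0,0,0, 0.02,-0.001,0.001,0.16,0,0,0, 0.02,-0.001,0.001,0.16,0,0,0, 0.02,-0.001,0.001,0.16,0,0,0, 0.02,-0.001,0.001,0.16,0,0,0, 0.02,-0.001,0.001,0.16,0,0,0]'
```

```text
t: 3.35
tcp_pos: [0.646, 0.1013, 0.0396]
tool_rot: [0.707, 0.707, -0.0, -0.0]
contact_force: [-0.0, 0.8, -0.0]
grip_width: 0.423
gripper_force: 0.0
```

```bash
python3 -m crank '[0.02,0,0,0,0,0,0, 0.02,0,0,0,0,0,0, 0.02,0,0,0,0,0,0, 0.02,0,0,0,0,0,0, 0.02,0,0,-0.01,0,0,0, 0.02,0,0,-0.03,0,0,0,0.02,0,0,-0.06,0,0,0,0.02,0,0,-0.085,0,0,0,0.02,0,0,-0.09,0,0,0,0.02,0,0,-0.09,0,0,0]'
```

```text
t: 4.6
tcp_pos: [0.6462, 0.1014, 0.1303]
tool_rot: [0.707, 0.707, 0.0, 0.0]
contact_force: [-0.5, -0.1, -2.2]
grip_width: 0.334
gripper_force: 30.0
```

```bash
python3 -m crank '[0.02,0.002,-0.02,0,0,0,0, 0.02,0.006,-0.06,0,0,0,0, 0.02,0.009,-0.11,0,0,0,0, 0.02,0.012,-0.155,0,0,0,0, 0.02,0.0145,-0.182,0.02,0,0,0, 0.02,0.0145,-0.192,0.05,0,0,0, 0.02,0.0145,-0.192,0.07,0,0,0, 0.02,0.0145,-0.192,0.075,0,0,0, 0.02,0.0145,-0.192,0.075,0,0,0]'
python3 - <<'E'
from bench import *
import cv2,numpy as np
a=grab_frame("top")[220:320,130:250,::-1];b=grab_frame("scene")[130:240,290:430,::-1]
f=lambda a:cv2.resize(a,(396,390*1),interpolation=cv2.INTER_CUBIC)
cv2.imwrite("pics/p1.png",np.hstack([f(a),f(b)]))
E
```

```text
t: 5.72
tcp_pos: [0.4537, 0.1158, 0.0542]
tool_rot: [0.707, 0.707, -0.001, -0.0]
contact_force: [0.8, 0.3, -0.8]
grip_width: 0.336
gripper_force: 30.0
```

View pics/p1.png

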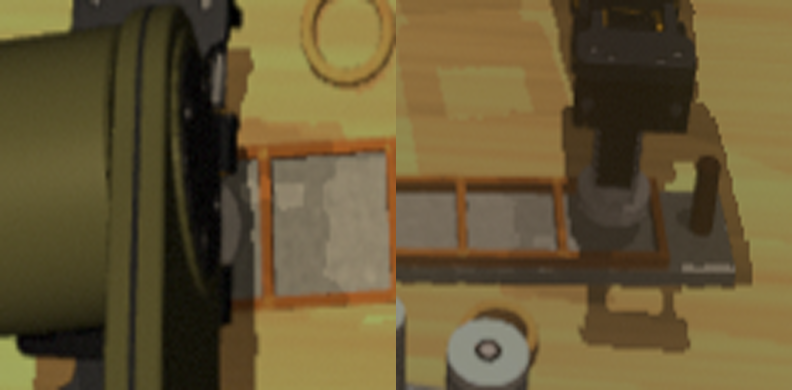

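Holding centred over the pocket: the collar at (613,195) sits in the pocket spanning columns 560–662, and allowing for the height it is centred in x too. Lower, release, lift, and go to the squat roller.

```bash
python3 -m crank '[0.02,0,0,0.007,0,0,0, 0.02,0,0,0.013,0,0,0, 0.02,0,0,0.017,0,0,0, 0.02,0,0,0.0195,0,0,0, 0.02,0,0,0.0195,0,0,0, 0.06,0,0,0.0195,0,0,0, 0.06,0,0,0.0195,0,0,0,0.06,0,0,0.0195,0,0,0,0.06,0,0,0.0195,0,0,0,0.095,0,0,0,0,0,0,0.095,0,0,-0.045,0,0,0,0.095,0,0,-0.095,0,0,0,0.095,0,0,-0.095,0,0,0]'
python3 - <<'E'
from bench import *
import cv2,numpy as np
a=grab_frame("top")[220:320,130:250,::-1];b=grab_frame("scene")[130:240,290:430,::-1]
f=lambda a:cv2.resize(a,(396,390*1),interpolation=cv2.INTER_CUBIC)
cv2.imwrite("pics/p2.png",np.hstack([f(a),f(b)]))
E
```

```text
t: 7.45
tcp_pos: [0.4573, 0.1163, 0.1549]
tool_rot: [0.707, 0.707, 0.004, 0.003]
contact_force: [-0.3, -0.5, 0.1]
grip_width: 0.977
gripper_force: 0.0
```

View pics/p2.png

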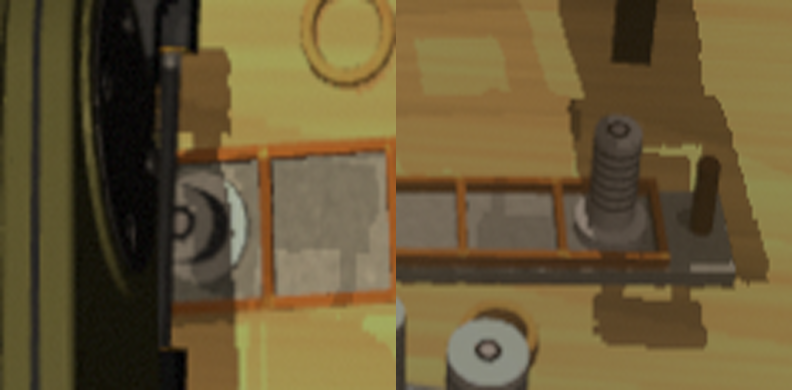

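The collar roller stands upright and centred in its pocket. Next, squat.

```bash
python3 -m crank '[0.095,-0.02,0.04,0,0,0,0, 0.095,-0.04,0.09,0,0,0,0, 0.095,-0.06,0.14,0,0,0,0, 0.095,-0.079,0.1815,0,0,0,0, 0.095,-0.079,0.1815,0.01,0,0,0, 0.095,-0.079,0.1815,0.05,0,0,0, 0.095,-0.079,0.1815,0.09,0,0,0, 0.095,-0.079,0.1815,0.112,0,0,0, 0.095,-0.079,0.1815,0.119,0,0,0, 0.095,-0.079,0.1815,0.119,0,0,0, 0.03,-0.079,0.1815,0.119,0,0,0, 0.03,-0.079,0.1815,0.119,0,0,0, 0.03,-0.079,0.1815,0.119,0,0,0, 0.03,-0.079,0.1815,0.119,0,0,0, 0.03,-0.079,0.1815,0.119,0,0,0, 0.03,-0.079,0.1815,0.119,0,0,0, 0.03,-0.079,0.1815,0.119,0,0,0, 0.03,-0.079,0.1815,0.119,0,0,0, 0.03,-0.079,0.1815,0.119,0,0,0]'
```

```text
t: 9.93
tcp_pos: [0.6355, 0.0368, 0.0306]
tool_rot: [0.707, 0.707, -0.0, -0.0]
contact_force: [0.5, 0.8, 0.7]
grip_width: 0.502
gripper_force: 30.0
```

```bash
python3 -m crank '[0.03,0,0,-0.01,0,0,0, 0.03,0,0,-0.04,0,0,0, 0.03,0,0,-0.075,0,0,0, 0.03,0.002,-0.01,-0.09,0,0,0, 0.03,0.005,-0.045,-0.09,0,0,0, 0.03,0.008,-0.09,-0.09,0,0,0, 0.03,0.01,-0.135,-0.09,0,0,0, 0.03,0.012,-0.167,-0.085,0,0,0, 0.03,0.012,-0.177,-0.065,0,0,0, 0.03,0.012,-0.177,-0.04,0,0,0, 0.03,0.012,-0.177,-0.02,0,0,0, 0.03,0.012,-0.177,-0.015,0,0,0, 0.03,0.012,-0.177,-0.015,0,0,0]'
```

```text
t: 11.55
tcp_pos: [0.4583, 0.0488, 0.045]
tool_rot: [0.707, 0.707, -0.0, -0.0]
contact_force: [1.0, -0.4, -1.9]
grip_width: 0.506
gripper_force: 30.0
```

```bash
python3 -m crank '[0.03,0,0,0.007,0,0,0, 0.03,0,0,0.013,0,0,0, 0.03,0,0,0.017,0,0,0, 0.03,0,0,0.0195,0,0,0, 0.03,0,0,0.0195,0,0,0, 0.07,0,0,0.0195,0,0,0, 0.07,0,0,0.0195,0,0,0,0.07,0,0,0.0195,0,0,0,0.07,0,0,0.0195,0,0,0,0.095,0,0,0.01,0,0,0,0.095,0,0,-0.04,0,0,0,0.095,0,0,-0.09,0,0,0,0.095,0,0,-0.104,0,0,0,0.095,0,0,-0.104,0,0,0]'
python3 - <<'E'
from bench import *
import cv2,numpy as np
a=grab_frame("top")[140:310,140:365,::-1];b=grab_frame("scene")[130:280,190:415,::-1]
f=lambda a:cv2.resize(a,(396,390*1),interpolation=cv2.INTER_CUBIC)
cv2.imwrite("pics/p3.png",np.hstack([f(a),f(b)]))
E
```

```text
t: 13.3
tcp_pos: [0.4592, 0.0489, 0.1508]
tool_rot: [0.707, 0.707, 0.001, 0.001]
contact_force: [0.2, -0.1, -0.7]
grip_width: 1.001
gripper_force: 0.0
```

View pics/p3.png

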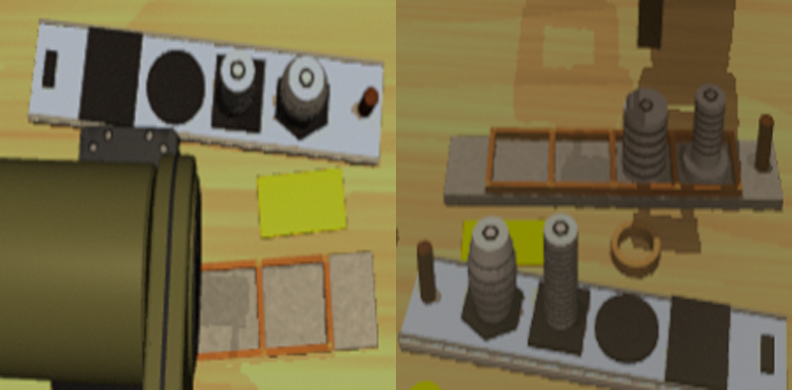

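Squat stands in the third pocket, upright. Next, slim.

```bash
python3 -m crank '[0.095,-0.02,0.04,0,0,0,0, 0.095,-0.04,0.09,0,0,0,0, 0.095,-0.06,0.14,0,0,0,0, 0.095,-0.077,0.174,0,0,0,0, 0.095,-0.077,0.174,0.01,0,0,0, 0.095,-0.077,0.174,0.05,0,0,0, 0.095,-0.077,0.174,0.09,0,0,0, 0.095,-0.077,0.174,0.105,0,0,0, 0.095,-0.077,0.174,0.11,0,0,0, 0.095,-0.077,0.174,0.11,0,0,0, 0.02,-0.077,0.174,0.11,0,0,0, 0.02,-0.077,0.174,0.11,0,0,0, 0.02,-0.077,0.174,0.11,0,0,0, 0.02,-0.077,0.174,0.11,0,0,0, 0.02,-0.077,0.174,0.11,0,0,0, 0.02,-0.077,0.174,0.11,0,0,0, 0.02,-0.077,0.174,0.11,0,0,0, 0.02,-0.077,0.174,0.11,0,0,0, 0.02,-0.077,0.174,0.11,0,0,0, 0.02,-0.077,0.174,0.11,0,0,0]'
python3 -m crank '[0.02,0,0,0,0,0,0, 0.02,0,0,-0.01,0,0,0, 0.02,0,0,-0.04,0,0,0, 0.02,0,0,-0.075,0,0,0, 0.02,0.001,-0.01,-0.09,0,0,0, 0.02,0.003,-0.045,-0.09,0,0,0, 0.02,0.006,-0.09,-0.09,0,0,0, 0.02,0.008,-0.135,-0.09,0,0,0, 0.02,0.0085,-0.16,-0.085,0,0,0, 0.02,0.0085,-0.17,-0.065,0,0,0, 0.02,0.0085,-0.17,-0.04,0,0,0, 0.02,0.0085,-0.17,-0.02,0,0,0, 0.02,0.0085,-0.17,-0.015,0,0,0, 0.02,0.0085,-0.17,-0.015,0,0,0]'
```

```text
t: 15.9
tcp_pos: [0.6324, -0.0281, 0.0396]
tool_rot: [0.707, 0.707, -0.0, -0.0]
contact_force: [-0.3, 0.5, -0.8]
grip_width: 0.332
gripper_force: 30.0
t: 17.65
tcp_pos: [0.4622, -0.0196, 0.054]
tool_rot: [0.707, 0.707, -0.0, -0.001]
contact_force: [0.5, -0.4, -1.6]
grip_width: 0.33
gripper_force: 30.0
```

```bash
python3 -m crank '[0.02,0,0,0.007,0,0,0, 0.02,0,0,0.013,0,0,0, 0.02,0,0,0.017,0,0,0, 0.02,0,0,0.0195,0,0,0, 0.02,0,0,0.0195,0,0,0, 0.06,0,0,0.0195,0,0,0, 0.06,0,0,0.0195,0,0,0,0.06,0,0,0.0195,0,0,0,0.06,0,0,0.0195,0,0,0,0.095,0,0,0.01,0,0,0,0.095,0,0,-0.04,0,0,0,0.095,0,0,-0.09,0,0,0,0.095,0,0,-0.095,0,0,0,0.095,0,0,-0.095,0,0,0]'
python3 - <<'E'
from bench import *
import cv2,numpy as np
a=grab_frame("top")[140:310,140:365,::-1];b=grab_frame("scene")[130:280,190:415,::-1]
f=lambda a:cv2.resize(a,(396,390*1),interpolation=cv2.INTER_CUBIC)
cv2.imwrite("pics/p4.png",np.hstack([f(a),f(b)]))
E
```

```text
t: 19.4
tcp_pos: [0.4627, -0.0197, 0.1502]
tool_rot: [0.707, 0.707, 0.0, 0.0]
contact_force: [-0.4, -0.6, -0.4]
grip_width: 0.992
gripper_force: 0.0
```

View pics/p4.png

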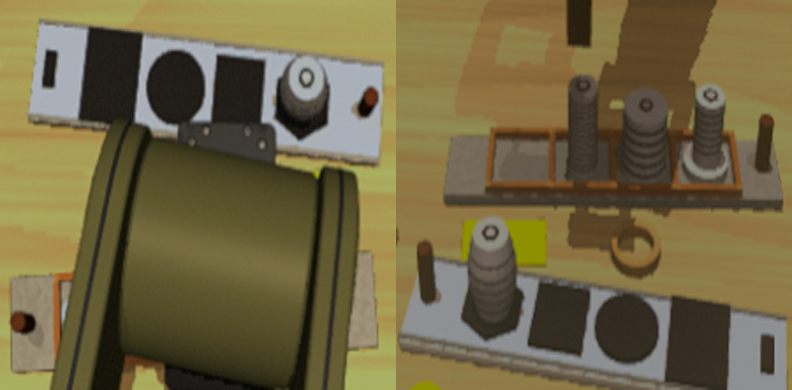

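Slim stands upright in its pocket. Last, the barrel, gripped at its waist.

```bash
python3 -m crank '[0.095,-0.02,0.04,0,0,0,0, 0.095,-0.04,0.09,0,0,0,0, 0.095,-0.06,0.135,0,0,0,0, 0.095,-0.074,0.168,0,0,0,0, 0.095,-0.074,0.168,0.01,0,0,0, 0.095,-0.074,0.168,0.05,0,0,0, 0.095,-0.074,0.168,0.09,0,0,0, 0.095,-0.074,0.168,0.115,0,0,0, 0.095,-0.074,0.168,0.121,0,0,0, 0.095,-0.074,0.168,0.121,0,0,0, 0.03,-0.074,0.168,0.121,0,0,0, 0.03,-0.074,0.168,0.121,0,0,0, 0.03,-0.074,0.168,0.121,0,0,0, 0.03,-0.074,0.168,0.121,0,0,0, 0.03,-0.074,0.168,0.121,0,0,0, 0.03,-0.074,0.168,0.121,0,0,0, 0.03,-0.074,0.168,0.121,0,0,0, 0.03,-0.074,0.168,0.121,0,0,0, 0.03,-0.074,0.168,0.121,0,0,0]'
```

```text
t: 21.88
tcp_pos: [0.6304, -0.0937, 0.0286]
tool_rot: [0.707, 0.707, -0.0, -0.0]
contact_force: [-0.7, -0.5, 0.8]
grip_width: 0.479
gripper_force: 30.0
```

```bash
python3 -m crank '[0.03,0,0,-0.005,0,0,0, 0.03,0,0,-0.025,0,0,0, 0.03,0,0,-0.055,0,0,0, 0.03,0,0,-0.08,0,0,0, 0.03,0.001,-0.005,-0.09,0,0,0, 0.03,0.002,-0.025,-0.09,0,0,0, 0.03,0.004,-0.055,-0.09,0,0,0, 0.03,0.005,-0.09,-0.09,0,0,0, 0.03,0.006,-0.125,-0.09,0,0,0, 0.03,0.0063,-0.15,-0.09,0,0,0, 0.03,0.0063,-0.16,-0.08,0,0,0, 0.03,0.0063,-0.163,-0.055,0,0,0, 0.03,0.0063,-0.163,-0.03,0,0,0, 0.03,0.0063,-0.163,-0.018,0,0,0, 0.03,0.0063,-0.163,-0.015,0,0,0, 0.03,0.0063,-0.163,-0.015,0,0,0]'
python3 - <<'E'
from bench import *
import cv2,numpy as np
a=grab_frame("top")[140:310,140:365,::-1];b=grab_frame("scene")[130:280,190:415,::-1]
f=lambda a:cv2.resize(a,(396,390*1),interpolation=cv2.INTER_CUBIC)
cv2.imwrite("pics/p5.png",np.hstack([f(a),f(b)]))
E
```

```text
t: 23.88
tcp_pos: [0.4681, -0.0875, 0.0441]
tool_rot: [0.707, 0.707, 0.0, 0.0]
contact_force: [-0.7, 0.5, -2.3]
grip_width: 0.48
gripper_force: 30.0
```

View pics/p5.png

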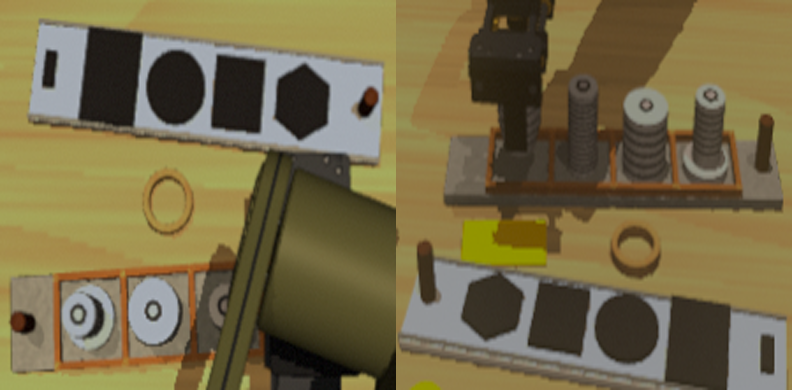

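The barrel hangs upright over its pocket (about (515,130) in the right half). Lower and release.

```bash
python3 -m crank '[0.03,0,0,0.007,0,0,0, 0.03,0,0,0.013,0,0,0, 0.03,0,0,0.017,0,0,0, 0.03,0,0,0.0195,0,0,0, 0.03,0,0,0.0195,0,0,0, 0.07,0,0,0.0195,0,0,0, 0.07,0,0,0.0195,0,0,0,0.07,0,0,0.0195,0,0,0,0.07,0,0,0.0195,0,0,0,0.095,0,0,0.01,0,0,0,0.095,0,0,-0.04,0,0,0,0.095,0,0,-0.09,0,0,0,0.095,0,0,-0.14,0,0,0,0.095,-0.05,0,-0.15,0,0,0,0.095,-0.1,0,-0.15,0,0,0,0.095,-0.15,0,-0.15,0,0,0,0.095,-0.2,0,-0.15,0,0,0,0.095,-0.2,0,-0.15,0,0,0,0.095,-0.2,0,-0.15,0,0,0]'
python3 - <<'E'
from bench import *
import cv2,numpy as np
a=grab_frame("top")[140:310,140:365,::-1];b=grab_frame("scene")[130:280,190:415,::-1]
f=lambda a:cv2.resize(a,(396,390*1),interpolation=cv2.INTER_CUBIC)
cv2.imwrite("pics/p6.png",np.hstack([f(a),f(b)]))
E
```

```text
t: 26.35
tcp_pos: [0.4674, -0.287, 0.1939]
tool_rot: [0.707, 0.707, 0.0, -0.0]
contact_force: [0.6, -0.8, 0.7]
grip_width: 1.0
gripper_force: 0.0
```

View pics/p6.png

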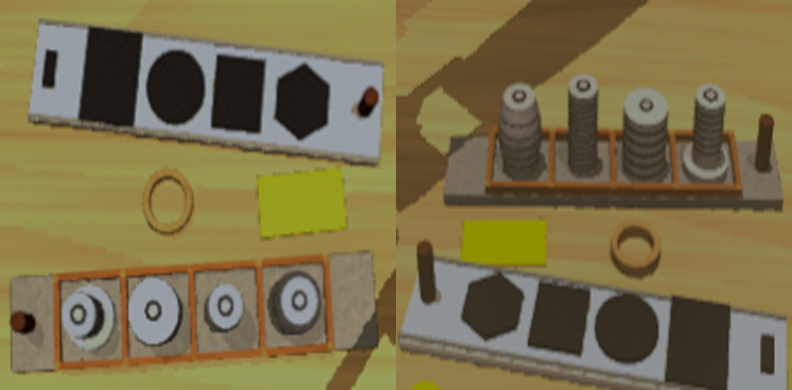

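All four stand upright in their pockets: barrel, slim, squat, then collar next to the rack's peg. The arm is clear.

```bash
python3 -c "
from bench import *
print(job_done())"
```

```text
the job is handed in; nothing more can be done
None
```

All four rollers stand upright in the rack in reversed order (from the rack's peg: collar, squat, slim, barrel), and the job was handed in after about 26 s of robot time with no drops or topples; no verdict came back.

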